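# Stand a furniture leg up in its finishing stand

### The arm

A 6-joint arm with a two-finger parallel gripper is mounted at the origin on the work surface. World frame = base frame: x ahead of the robot, y to its left, z up, the work surface at z = 0. Lengths are in m, angles in rad, forces in N, time in s.
With the tool pointing down it reaches from about 0.35 to 0.925 m from the base axis. Payload 6.4 kg.
Tool frame: the origin (TCP) lies midway between the tips of the shut fingers; the grasp point (between the pads) lies 19 mm behind it (env.tcp_to_grasp is the distance from the TCP to the grasp point, in m); z points along the fingers, y is the line along which they close (so a half turn about z gives the same grasp; the last joint's range is limited). The gripper opens to 85 mm and grips with 20 to 120 N. Pads are 22 mm wide; open, the fingers measure 114 mm over their backs; the gripper's body (76 mm by 85 mm) begins 54 mm behind the grasp point. The pads swing forward as they close: fully open they stand 13 mm farther back than shut.
Start: joints at [-1.287, 0.245, 1.558, -0, 1.339, -0.174], TCP at [0.287, -0.583, 0.193] pointing down, gripper open.
Joint ranges: [-3.13, 3.13], [-1.02, 2.26], [0.13, 2.54], [-0.95, 4.09], [0.21, 2.88], [-2.74, 2.74]. Speed limits (rad/s): [2.57, 2.57, 3.14, 3.14, 3.14, 3.14].

### API

Orientations are given as a rotation vector (axis times angle).
In Python, from plant import env gives the robot as it stands. The module is installed in compiled form; this text tells all that it offers.
- The arm moves only by the shell command python3 -m inch 'ROWS' [FORCE]. ROWS is JSON, a list of rows, each an object with "travel": the shift along the tool's x, y, z in cm, a list of three; "rotation": the turn, a rotation vector about the tool's x, y, z in degrees, a list of three; "jaw": the opening, from 0 (shut) to 1 (fully open). A call has 1 to 20 rows; each row is the pose to reach, as a shift and turn from the pose commanded when the call began, along the tool's axes at that moment; what a row does not reach only later rows make up. A row lasts 1/12 s, in which the tool goes at most 41.7 mm and 7.16 degrees, less where a joint would pass 70% of its speed; a pose out of reach is approached as far as the arm can. A call with a gripper value outside its range is refused whole. The fingers move at their own pace and stop on an object; FORCE is the grip in N (left out, the last holds). Time passes only in rows, so rows that repeat a pose let the fingers close. It gives the time, the measured TCP pose, the force, the opening and the grip force at its end, in the units of the state.
- env.get_obs(): the state, without advancing time (a new reading comes with each control period).
- env.snapshot(name): name is "scene" or "top" or "wrist"; returns a dict with "frame" (420x560x3 uint8, red, green, blue), "camera_matrix" (3x3 intrinsics, pixels), "rvec" (rotation vector, rad) and "tvec" (3), from world to camera coordinates, as OpenCV has them. Camera axes: x right, y down, z forward; pixel columns grow to the right and rows downward; lengths in m; the calibration is good to about 2 mm. A picture is of the moment at which its call begins. There is no depth.
- env.sign_off(): hands the job in; it is judged then, once.
The state is a dict: "t": time; "qpos": joint angles; "dq": joint speeds; "joint_torque": joint torques, N m; "tool_pos": TCP position; "tool_rot": TCP orientation; "wrist_force": force on the tool from outside, world axes, zero at the start; "ft_torque": the same for the moment, N m; "grip_width": opening from 0.0 (shut) to 1.0 (fully open); "grip_force": force on a finger pad.
Only numpy, scipy, OpenCV 4.12 (cv2) and the standard library are available. Lean on these libraries where they do the work, as an engineer would, in place of code of your own. Each camera call takes 0.05 s, during which the arm holds its last target. There are 200 camera calls.

### The job

The furniture leg has to stand upright in the wooden finishing stand so that it can be oiled. First take the offcut that lies across the top of the stand and set it down flat on the bench (do not let it drop), then tip the leaning leg up so that its tenon drops into the hole, and press it down firmly but without hammering or excessive force until its shoulder sits flush on the block. Leave the glue bottle, the tin and the ear muffs where they are.

Things in the scene. Friction and masses are not known exactly. Their poses are not given: they have to be found in the camera images.
- stand: Plywood finishing stand, fixed. Origin on the bench below the centre of its hole, z up. Block 96 (x) by 90 (y) by 50 mm high with an upright 18.5 mm hole. On it two cheeks 15 mm thick, y -33 to +29 mm, tops 120 mm above the bench, 36 mm apart; between them a back board, face at y = +17 mm, top 88 mm above the bench, which stops the leg when upright.
- socket (a point): Centre of the hole's mouth (5 mm chamfer) on top of the block, 50 mm above the bench. 39 mm down the hole a rubber seat carries the leg's weight; a push of about 8 N makes it yield slowly by 10 mm and it stays down; then the leg's shoulder meets the block. Until home the leg is loose in the hole, may lean 10 degrees off the back board, and jams if pressed while leaning.
- leg: Loose wooden leg 30 x 30 mm square, 200 mm long plus tenon, about 0.14 kg. Origin at the centre of the shoulder, z towards the brass-capped end. At the start it leans about 44 degrees from upright on the rest post, its tenon's tip in the hole's mouth, its brass end out over the bench towards the stand's -y.
- leg_end (a point): Centre of the leg's brass end face, 200 mm from the shoulder. With the leg upright it is about 260 mm above the bench before pressing and 250 mm when home.
- tenon_tip (a point): Tip of the leg's round tenon (16 mm across, its last 18 mm tapering to 6 mm), 49 mm below the shoulder.
- offcut: Loose wooden offcut, 130 (x) by 28 (y) by 20 mm high, about 60 g, lying across the tops of the stand's cheeks right where the leg has to come up. Origin at the centre of its underside.
- glue: Bystander: glue bottle, 56 mm across, 150 mm tall; origin at the centre of its underside.
- tin: Bystander: steel tin, 80 mm across, 90 mm tall; origin at the centre of its underside.
- earmuffs: Bystander: ear muffs lying down, two yellow cups 72 mm across within 100 mm in y, head band reaching 150 mm along +x; 72 mm high; origin on the bench under the cups' near edge.
- rest (a point): Top of the stand's rest post, 142 mm above the bench, 120 mm from the hole towards the stand's -y. The post is 50 mm wide (x), 22 mm thick (y), with two 6 mm ears 38 mm apart, 160 mm high, either side of the leg that leans on it.
Not all that is in view belongs to the job. Several things have the shape of the leg; the one meant has the colours described above.

How it is judged:
On the way, in this order (a step that is already met when the one before it is completed fails the run):
1. the offcut lies flat on the bench, let go, while the leg still leans on its rest (height (world z) of offcut below 0.006 m and angle between offcut's own z axis and vertical below 0.1 rad and contact force between the fingers and offcut below 0.1 N and angle between leg's own z axis and vertical above 0.6 rad), for 0.2 s.
2. the leg stands in the hole, tilted less than 0.2 rad, its tenon at least 20 mm deep (angle between leg's own z axis and vertical below 0.2 rad and z of tenon_tip in the frame of socket below -0.02 m and horizontal distance between tenon_tip and socket below 0.008 m), for 0.2 s.
At the end, for the whole second after the job is handed in: The leg stands in the hole, upright within 0.06 rad and centred within 5 mm, its shoulder no more than 2.5 mm above the block, at rest; the offcut lies flat and still on the bench; bottle, tin and ear muffs are within 30 mm of where they were (angle between leg's own z axis and vertical below 0.06 rad and z of leg in the frame of socket below 0.0025 m and horizontal distance between each of leg, tenon_tip and socket below 0.005 m and linear speed of each of leg, offcut below 0.02 m/s and height (world z) of offcut below 0.006 m and angle between offcut's own z axis and vertical below 0.1 rad and distance of each of glue, tin, earmuffs from where it was at the start of the episode below 0.03 m); the robot touches nothing.
It fails at once if the offcut is dropped or knocked off: it is between 25 and 95 mm above the bench and not in the fingers (height (world z) of offcut between 0.025 and 0.095 m and contact force between the fingers and offcut below 0.02 N).
It fails at once if the leg is forced: more than 80 N between leg and stand (contact force between leg and stand above 80 N).
It fails at once if a bystander is knocked over (angle between any of glue, tin, earmuffs's own z axis and vertical above 0.5 rad).
It also fails if it takes over 72 s, if anything falls off the work surface, if the arm or the gripper's body presses on something with over 40 N, if the wrist force passes 120 N, or if a joint passes its speed limit or range.

## Working session

There is one attempt and no reset: what is moved stays moved. The work goes in short steps, Python scripts to look and compute and a shell command to move; the robot and the scene stay as the last step left them, time stands still between calls to the robot, and variables do not carry over. Pictures are saved under pics/ and viewed, at most 10 in all, crops included, and the job is handed in when it is done.

```bash
mkdir -p pics; python3 - <<'E'
from plant import env
import cv2
for n in("scene","top"):
    s=env.snapshot(n); cv2.imwrite(f"pics/{n}0.png",s["frame"][:,:,::-1]); 
    import numpy as np
    R=cv2.Rodrigues(np.array(s["rvec"],float))[0]; print(n,-R.T@np.array(s["tvec"]),s["camera_matrix"][0][0])
o=env.get_obs(); print(o, env.tcp_to_grasp)
E
```

```text
scene [1.43758826 0.47395264 0.90229301] 383.1864811586134
top [0.25439889 0.0879088  1.50325567] 474.712455535015
{'t': 0.1, 'qpos': array([-1.28710847e+00,  2.45776508e-01,  1.55890153e+00, -2.89059267e-05,
        1.33866577e+00, -1.74107864e-01]), 'dq': array([ 6.19275871e-05, -1.91615187e-03, -2.28671739e-03,  1.69325344e-03,
       -6.91307877e-04,  1.37784243e-03]), 'joint_torque': array([ 1.00276484e-03, -4.30670679e+01, -3.27128971e+01, -3.98614168e-05,
        2.79897198e-03,  1.67550309e-05]), 'tool_pos': array([ 0.28711471, -0.58252248,  0.19246485]), 'tool_rot': array([-3.05794690e+00, -7.12454583e-01,  1.94639465e-04]), 'wrist_force': array([-0.10281114, -0.65985613,  0.2584583 ]), 'ft_torque': array([-0.0062036 ,  0.06325044, -0.00976774]), 'grip_force': 0.0, 'grip_width': 1.001844134055272} 0.0187
```

View pics/scene0.png

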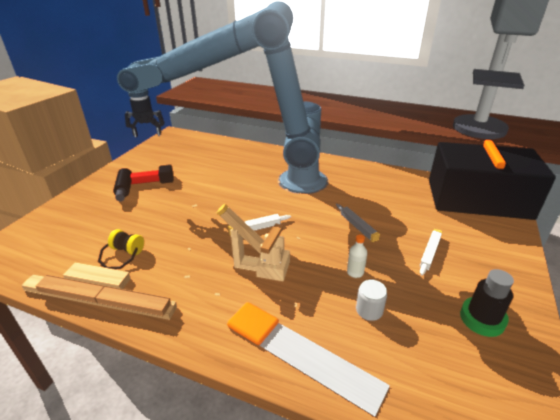

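View pics/top0.png

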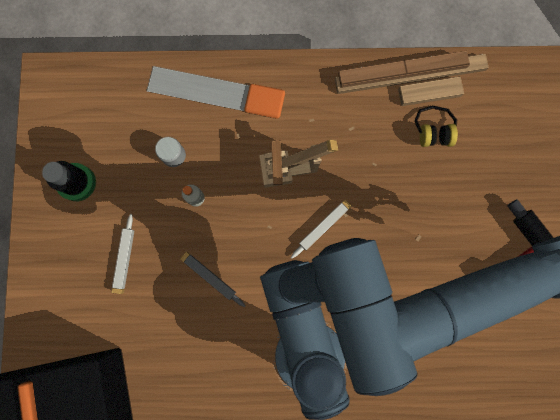

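Scene: stand near (262,258), leg leaning up-left with brass end at (224,210), offcut at (272,238). Top: stand at (285,165), offcut (278,160), brass end (333,145), tin (170,151), glue (193,195). I'll enlarge the stand in both.

```bash
python3 - <<'E'
import cv2,numpy as np
a=cv2.imread("pics/top0.png")[125:200,245:350]; b=cv2.imread("pics/scene0.png")[195:290,205:310]
a=cv2.resize(a,None,fx=7,fy=7,interpolation=cv2.INTER_CUBIC)
cv2.imwrite("pics/c_top.png",a); cv2.imwrite("pics/c_scene.png",cv2.resize(b,None,fx=6,fy=6,interpolation=cv2.INTER_CUBIC))
E
```

```text
(no output)
```

View pics/c_top.png

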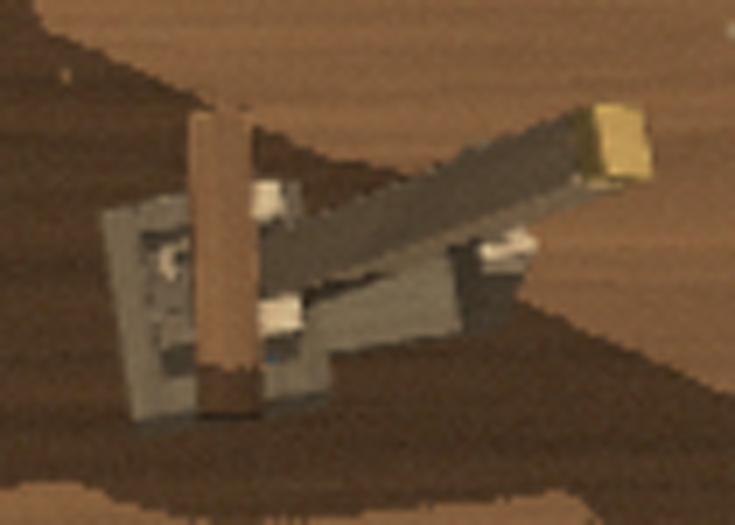

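View pics/c_scene.png

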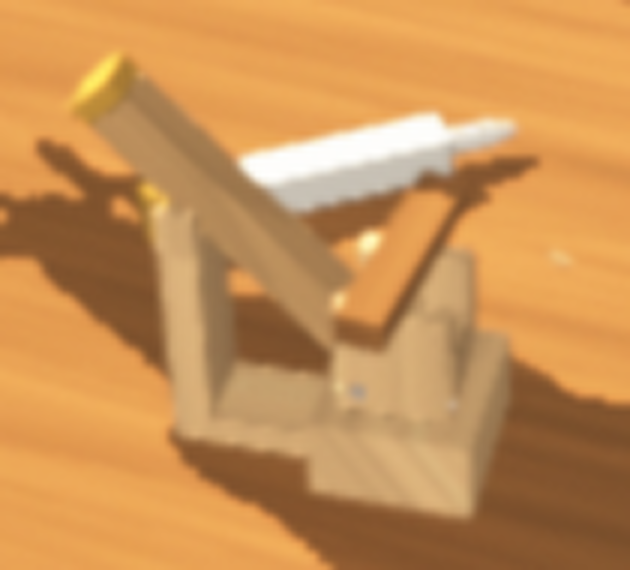

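Top crop: block top corners (103,212),(140,418),(325,402); offcut edges from (220,112) to (230,415); brass face centre (622,142). Scene crop: brass face centre (105,88); offcut corners (335,318),(385,325),(463,200).

```bash
cat > h.py <<'E'
import numpy as np,cv2
from plant import env
from scipy.spatial.transform import Rotation as Ro
class Cam:
    def __init__(s,n):
        d=env.snapshot(n); s.im=np.ascontiguousarray(d["frame"][:,:,::-1])
        s.K=np.array(d["camera_matrix"],float); s.rv=np.array(d["rvec"],float); s.tv=np.array(d["tvec"],float)
        s.R=cv2.Rodrigues(s.rv)[0]; s.c=-s.R.T@s.tv; s.P=s.K@np.c_[s.R,s.tv]
    def plane(s,p,z):
        d=s.R.T@np.linalg.solve(s.K,[*p,1.]); return s.c+d*(z-s.c[2])/d[2]
    def px(s,X): return cv2.projectPoints(np.float64(X).reshape(-1,1,3),s.rv,s.tv,s.K,None)[0].reshape(-1,2)
def tri(a,pa,b,pb):
    X=cv2.triangulatePoints(a.P,b.P,np.float64(pa).reshape(2,1),np.float64(pb).reshape(2,1)).ravel(); X=X[:3]/X[3]
    return X, np.r_[a.px(X)[0]-pa,b.px(X)[0]-pb].round(1)
E
python3 - <<'E'
from h import *
np.set_printoptions(precision=4,suppress=True)
T,S=Cam("top"),Cam("scene")
ct=lambda x,y:(245+(x+.5)/7-.5,125+(y+.5)/7-.5); cs=lambda x,y:(205+(x+.5)/6-.5,195+(y+.5)/6-.5)
print("brass",tri(T,ct(622,142),S,cs(105,88)))
A,B,C=[T.plane(ct(*p),.05) for p in((103,212),(140,418),(325,402))]
print("block",A,B,C,np.linalg.norm(A-B),np.linalg.norm(B-C),(A+C)/2)
print("left edge dir",np.degrees(np.arctan2(*(A-B)[[1,0]])),"bottom edge(+y) dir",np.degrees(np.arctan2(*(B-C)[[1,0]])))
a,b=[T.plane(ct(*p),.14) for p in((220,112),(230,414))]
print("offcut top",a,b,(a+b)/2,np.linalg.norm(a-b),np.degrees(np.arctan2(*(a-b)[[1,0]])))
print("offcut scene",[S.plane(cs(*p),.14) for p in((335,318),(385,325),(463,200),(418,182))])
for nme,p in dict(sx1=(385,325),sx2=(463,200)).items(): pass
print("rest ear",tri(T,ct(508,245),S,cs(152,192)))
print("cheek L/R fronts",T.plane(ct(268,200),.12),T.plane(ct(280,315),.12))
# scene block corners on bench
print([S.plane(cs(*p),0) for p in((310,490),(470,517))],[S.plane(cs(*p),.05) for p in((310,440),(475,460),(510,340))])
E
```

```text
brass (array([ 0.6046, -0.0655,  0.2164]), array([-0.3,  0.2, -0.5, -0.1]))
block [0.6208 0.147  0.05  ] [0.5268 0.1311 0.05  ] [0.5331 0.0487 0.05  ] 0.09538257540093491 0.0825523820816992 [0.577  0.0979 0.05  ]
left edge dir 9.646246113884228 bottom edge(+y) dir 94.39085037071726
offcut top [0.6408 0.0937 0.14  ] [0.5112 0.0908 0.14  ] [0.576  0.0923 0.14  ] 0.1296750460732523 1.2837445441395134
offcut scene [array([0.6463, 0.083 , 0.14  ]), array([0.6419, 0.1085, 0.14  ]), array([0.5332, 0.1071, 0.14  ]), array([0.5275, 0.0784, 0.14  ])]
rest ear (array([ 0.5863, -0.0357,  0.1409]), array([ 3.1, -1.5,  4.8,  0.6]))
cheek L/R fronts [0.6076 0.0737 0.12  ] [0.5575 0.0692 0.12  ]
[array([0.6357, 0.0575, 0.    ]), array([ 0.6224,  0.1461, -0.    ])] [array([0.6469, 0.0651, 0.05  ]), array([0.6287, 0.1516, 0.05  ]), array([0.5341, 0.1351, 0.05  ])]
```

```bash
cat >> h.py <<'E'
def go(p,R=None):
    o=env.get_obs(); R0=Ro.from_rotvec(o["tool_rot"]); R=R or R0
    print("t",round(o["t"],2),"tcp",o["tool_pos"].round(4),"travel cm",(R0.inv().apply(np.array(p)-o["tool_pos"])*100).round(2),"rot deg",np.degrees((R0.inv()*R).as_rotvec()).round(1))
def down(yaw): # tool x axis at yaw deg, z down
    c,s=np.cos(np.radians(yaw)),np.sin(np.radians(yaw)); return Ro.from_matrix(np.array([[c,s,0],[s,-c,0],[0,0,-1]]))
E
python3 -c "
from h import *
go([.529,.0915,.21],down(1.4))"
```

```text
t 0.2 tcp [ 0.2872 -0.5827  0.1928] travel cm [ 51.49 -49.79  -1.65] rot deg [-0.1  0.  24.8]
```

```bash
R='{"travel":[51.5,-49.8,-1.7],"rotation":[0,0,24.8],"jaw":0.75}'; python3 -m inch '[{"travel":[51.5,-49.8,-1.7],"rotation":[0,0,24.8],"jaw":0.7},{"travel":[51.5,-49.8,-1.7],"rotation":[0,0,24.8],"jaw":0.7},{"travel":[51.5,-49.8,-1.7],"rotation":[0,0,24.8],"jaw":0.7},{"travel":[51.5,-49.8,-1.7],"rotation":[0,0,24.8],"jaw":0.7},{"travel":[51.5,-49.8,-1.7],"rotation":[0,0,24.8],"jaw":0.7},{"travel":[51.5,-49.8,-1.7],"rotation":[0,0,24.8],"jaw":0.7},{"travel":[51.5,-49.8,-1.7],"rotation":[0,0,24.8],"jaw":0.7},{"travel":[51.5,-49.8,-1.7],"rotation":[0,0,24.8],"jaw":0.7},{"travel":[51.5,-49.8,-1.7],"rotation":[0,0,24.8],"jaw":0.7},{"travel":[51.5,-49.8,-1.7],"rotation":[0,0,24.8],"jaw":0.7},{"travel":[51.5,-49.8,-1.7],"rotation":[0,0,24.8],"jaw":0.7},{"travel":[51.5,-49.8,-1.7],"rotation":[0,0,24.8],"jaw":0.7},{"travel":[51.5,-49.8,-1.7],"rotation":[0,0,24.8],"jaw":0.7},{"travel":[51.5,-49.8,-1.7],"rotation":[0,0,24.8],"jaw":0.7},{"travel":[51.5,-49.8,-1.7],"rotation":[0,0,24.8],"jaw":0.7},{"travel":[51.5,-49.8,-1.7],"rotation":[0,0,24.8],"jaw":0.7},{"travel":[51.5,-49.8,-1.7],"rotation":[0,0,24.8],"jaw":0.7},{"travel":[51.5,-49.8,-1.7],"rotation":[0,0,24.8],"jaw":0.7},{"travel":[51.5,-49.8,-1.7],"rotation":[0,0,24.8],"jaw":0.7},{"travel":[51.5,-49.8,-1.7],"rotation":[0,0,24.8],"jaw":0.7}]'; python3 - <<'E'
from h import *
go([.529,.0915,.21],down(1.4)); c=Cam("wrist"); 
cv2.imwrite("pics/w1.png",c.im)
E
```

```text
t: 1.87
tool_pos: [0.5288, 0.0912, 0.2101]
tool_rot: [3.141, 0.041, -0.001]
wrist_force: [-0.3, 0.5, -0.1]
grip_width: 0.7
grip_force: 0.0
t 1.87 tcp [0.5288 0.0912 0.2101] travel cm [ 0.02 -0.03  0.01] rot deg [0.  0.1 0.1]
```

View pics/w1.png

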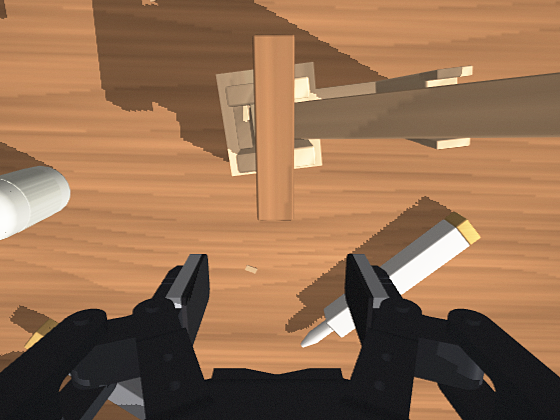

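Wrist: offcut top from (253,35)-(294,35) to (258,219)-(296,219), pads at 208 and 345; block top corners (217,75),(313,63),(322,165),(233,177).

```bash
python3 - <<'E'
from h import *
np.set_printoptions(precision=4,suppress=True)
c=Cam("wrist")
P=[c.plane(p,.14) for p in((253,35),(294,35),(296,219),(258,219))]; print(*P,np.mean(P,0))
f,n=(P[0]+P[1])/2,(P[2]+P[3])/2; print("len",np.linalg.norm(f-n),"yaw",np.degrees(np.arctan2(*(f-n)[[1,0]])))
B=[c.plane(p,.05) for p in((217,75),(313,63),(322,165),(233,177))]; print(*B,np.mean(B,0))
for i,j in((0,3),(1,2)):print("yaw x",np.degrees(np.arctan2(*(B[i]-B[j])[[1,0]])),np.linalg.norm(B[i]-B[j]))
for i,j in((0,1),(3,2)):print("yaw y",np.degrees(np.arctan2(*(B[i]-B[j])[[1,0]]))-90,np.linalg.norm(B[i]-B[j]))
m=n+.015*(f-n)/np.linalg.norm(f-n); go([m[0],m[1],.124],down(np.degrees(np.arctan2(*(f-n)[[1,0]]))))
E
```

```text
[0.6417 0.1083 0.14  ] [0.6423 0.0814 0.14  ] [0.5148 0.075  0.14  ] [0.5141 0.1039 0.14  ] [0.5782 0.0922 0.14  ]
len 0.12762685157095213 yaw 2.4196561989827994
[0.6217 0.147  0.05  ] [0.634  0.0594 0.05  ] [0.5405 0.0454 0.05  ] [0.5263 0.1334 0.05  ] [0.5806 0.0963 0.05  ]
yaw x 8.082270074099128 0.09628766614936045
yaw x 8.483682195116328 0.09456653140473373
yaw y 8.049878886773698 0.08847272866624294
yaw y 9.157823717543963 0.08915094606452376
t 1.97 tcp [0.5288 0.09   0.2102] travel cm [ 0.07 -0.01  8.62] rot deg [ 0.   0.  -1.1]
```

```bash
python3 -m inch '[{"travel":[0,0,3],"rotation":[0,0,-1],"jaw":0.7},{"travel":[0.1,0,6],"rotation":[0,0,-1],"jaw":0.7},{"travel":[0.1,0,8],"rotation":[0,0,-1],"jaw":0.7},{"travel":[0.1,0,8.6],"rotation":[0,0,-1],"jaw":0.7},{"travel":[0.1,0,8.6],"rotation":[0,0,-1],"jaw":0.7},{"travel":[0.1,0,8.6],"rotation":[0,0,-1],"jaw":0},{"travel":[0.1,0,8.6],"rotation":[0,0,-1],"jaw":0},{"travel":[0.1,0,8.6],"rotation":[0,0,-1],"jaw":0},{"travel":[0.1,0,8.6],"rotation":[0,0,-1],"jaw":0},{"travel":[0.1,0,8.6],"rotation":[0,0,-1],"jaw":0},{"travel":[0.1,0,8.6],"rotation":[0,0,-1],"jaw":0},{"travel":[0.1,0,8.6],"rotation":[0,0,-1],"jaw":0},{"travel":[0.1,0,8.6],"rotation":[0,0,-1],"jaw":0}]' 60
```

```text
t: 3.05
tool_pos: [0.5302, 0.0914, 0.1246]
tool_rot: [3.141, 0.067, 0.0]
wrist_force: [-0.3, 0.2, 0.4]
grip_width: 0.003
grip_force: 0.0
```

```bash
python3 - <<'E'
from h import *
a=Cam("wrist").im; b=Cam("scene").im[150:300,150:350]
cv2.imwrite("pics/w2.png",np.hstack([cv2.resize(a,(400,300)),cv2.resize(b,(400,300),interpolation=cv2.INTER_CUBIC)]))
E
```

```text
(no output)
```

View pics/w2.png

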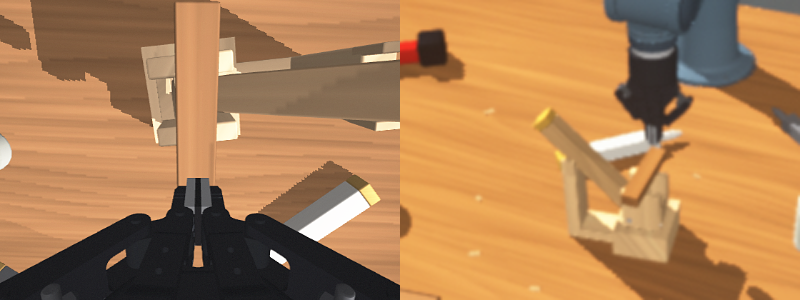

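Wrist (left half): shut fingertips at about (198,182), offcut undisturbed and ending around (180,187); the fingers closed short of or above it. I'll check with projections.

```bash
python3 - <<'E'
from h import *
np.set_printoptions(precision=4,suppress=True)
c=Cam("wrist"); o=env.get_obs(); p=o["tool_pos"]
print(c.c, "tcp px/1.4",c.px(p)/1.4, "tcp+19mm back",c.px(p+[0,0,.019])/1.4)
print("offcut near end px/1.4 (.514,.0895,.14/.12)",c.px([[.514,.0895,.14],[.514,.0895,.12]])/1.4, o["wrist_force"])
t=Cam("scene"); print(t.px(p))
im=c.im[215:300,215:340]; cv2.imwrite("pics/w3.png",cv2.resize(im,None,fx=6,fy=6,interpolation=cv2.INTER_CUBIC))
E
```

```text
[0.6031 0.0943 0.3046] tcp px/1.4 [[197.2742 168.8043]] tcp+19mm back [[197.2644 178.9698]]
offcut near end px/1.4 (.514,.0895,.14/.12) [[198.8418 197.2041]
 [198.7024 185.2473]] [ 0.0803 -0.0707 -0.6287]
[[277.6584 230.0422]]
```

View pics/w3.png

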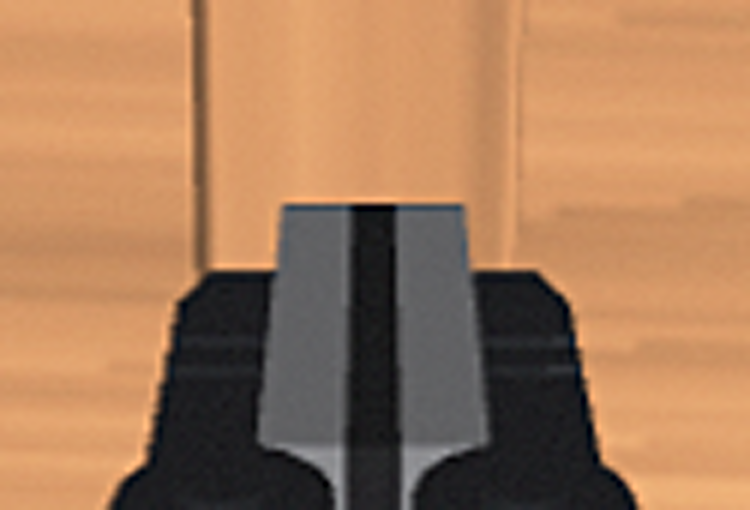

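```bash
python3 - <<'E'
from h import *
np.set_printoptions(precision=4,suppress=True)
c=Cam("wrist");p=env.get_obs()["tool_pos"]
print("far end",[c.plane(q,.14) for q in((246,3),(307,3),(250,250),(300,250))])
print("px full of tip far edge",c.px(p+[.011,0,0]),"at z +.01,.02,.03",c.px([p+[.011,0,k] for k in(.01,.02,.03)]))
hs=cv2.cvtColor(c.im,cv2.COLOR_BGR2HSV)
t=Cam("top");s=Cam("scene")
im=np.hstack([cv2.resize(t.im[130:190,240:320],(400,300),interpolation=cv2.INTER_CUBIC),cv2.resize(s.im[195:255,235:315],(400,300),interpolation=cv2.INTER_CUBIC)])
cv2.imwrite("pics/w4.png",im)
E
```

```text
far end [array([0.6413, 0.1087, 0.14  ]), array([0.6424, 0.083 , 0.14  ]), array([0.5283, 0.1047, 0.14  ]), array([0.5294, 0.079 , 0.14  ])]
px full of tip far edge [[277.016  217.6282]] at z +.01,.02,.03 [[277.0529 223.903 ]
 [277.094  230.8799]
 [277.14   238.6837]]
```

View pics/w4.png

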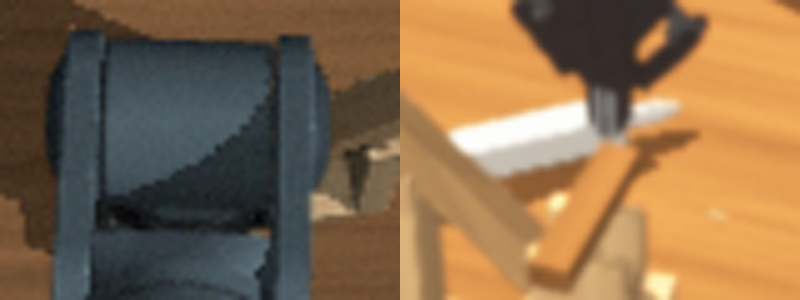

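Scene: fingertips end at (610,140) right at the offcut's near end, i.e. tip seen about z≈0.14, not 0.125. I'll lift clear and measure the shut fingertips by mask.

```bash
cat > tip.py <<'E'
from h import *
np.set_printoptions(precision=4,suppress=True)
c=Cam("wrist");o=env.get_obs();p=o["tool_pos"];hs=cv2.cvtColor(c.im,cv2.COLOR_BGR2HSV)
for u in(266,270,284,288): print(u,np.flatnonzero(hs[:,u,1]<60)[:3],hs[235:265:3,u,1])
print("tcp",p,o["wrist_force"],"tcp px",c.px([p,p+[.011,0,0],p+[0,0,.019]]))
E
python3 tip.py; python3 -m inch '[{"travel":[0,0,-2],"rotation":[0,0,0],"jaw":0},{"travel":[0,0,-5],"rotation":[0,0,0],"jaw":0},{"travel":[0,0,-5],"rotation":[0,0,0],"jaw":0},{"travel":[0,0,-5],"rotation":[0,0,0],"jaw":0}]' ; python3 tip.py
```

```text
266 [250 251 252] [127 129 129 129 129  13   5  13   8   8]
270 [250 251 252] [128 129 130 130 134  15   0   5   5   8]
284 [250 251 252] [133 132 130 130 136  17   5   5   5   3]
288 [250 251 252] [131 132 133 131 134  15  13   5   8   5]
tcp [0.5301 0.0913 0.1244] [ 0.2521 -0.4651  0.7164] tcp px [[276.2179 236.3331]
 [277.0552 217.6203]
 [276.2076 250.5685]]
t: 3.78
tool_pos: [0.5316, 0.0913, 0.1767]
tool_rot: [3.141, 0.067, 0.007]
wrist_force: [0.4, 0.4, 0.9]
grip_width: -0.001
grip_force: 0.0
266 [250 251 252] [131 129 131 130 133  13   5   3  10   5]
270 [250 251 252] [130 131 131 131 134  13   5   8   5   5]
284 [250 251 252] [131 134 130 132 135  13   8   5   5   3]
288 [250 251 252] [131 130 131 129 134  12   5   3   5   5]
tcp [0.5304 0.0913 0.1749] [ 0.0768 -0.1082 -1.0405] tcp px [[276.0211 237.1439]
 [276.8468 218.6089]
 [276.0045 251.1476]]
```

```bash
python3 - <<'E'
from h import *
np.set_printoptions(precision=4,suppress=True,linewidth=200)
c=Cam("scene");o=env.get_obs();p=o["tool_pos"]
print(c.px([p,p+[.011,0,0],p+[.011,0,.019],p+[.011,0,.04]]))
hs=cv2.cvtColor(c.im,cv2.COLOR_BGR2HSV)
for v in range(196,226): print(v,hs[v,268:288,2],hs[v,272:284:2,1])
E
```

```text
[[277.5244 217.8139]
 [276.2055 219.7325]
 [276.1247 214.8919]
 [276.0338 209.4393]]
196 [146 129  98  66  54  53  53  51  52  54  54  52  52  52  52  52  54  55  74 119] [61 67 59 57 64 59]
197 [222 210 173 106  63  54  54  52  53  54  54  53  52  53  54  54  58  78 131 188] [81 66 63 57 59 61]
198 [239 236 221 163  87  61  63  58  56  54  54  53  56  66  75  75  98 145 196 227] [114  45  55  57  73  99]
199 [238 238 233 203 117  82  89  77  76  67  57  55  67 105 141 150 176 212 230 235] [126  23  34  54  91 150]
200 [234 235 233 211 128 101 112  98 110  95  66  56  77 145 207 220 225 231 234 235] [122  14  19  42 109 163]
201 [230 231 229 207 127 106 119 105 124 111  71  57  81 159 227 236 235 235 236 235] [116  13  12  32 116 163]
202 [227 228 227 203 126 107 120 107 127 115  74  57  80 157 227 237 238 238 238 238] [115  13  12  34 115 163]
203 [226 226 224 200 123 106 121 109 128 117  75  58  79 152 222 234 235 236 237 237] [116  15  12  34 116 164]
204 [227 226 224 199 122 102 121 111 128 118  76  59  86 156 216 228 230 231 232 234] [119  15  12  34 122 164]
205 [228 228 226 20
[... 1608 characters left out ...]
210 219] [ 5 11 15 23 30 40]
220 [251 246 236 232 231 222 212 205 201 200 197 191 185 197 204 216 220 221 219 216] [ 17  22  23  25  58 106]
221 [230 220 208 203 201 199 198 196 196 196 195 192 195 212 210 212 213 213 202 174] [ 23  24  23  26  94 153]
222 [201 200 198 197 196 196 197 198 198 198 196 189 187 198 177 165 164 164 156 137] [ 23  27  40  34 100 164]
223 [196 196 195 195 196 196 201 206 208 208 206 196 179 169 148 136 134 135 133 130] [ 25  48  97  72 108 162]
224 [196 196 195 195 195 198 206 213 217 222 224 222 208 192 161 135 130 130 131 134] [ 27  82 147 134 147 165]
225 [197 194 189 184 187 196 209 218 224 228 230 231 227 213 173 137 131 139 154 162] [ 44 126 163 159 161 167]
```

```bash
python3 - <<'E'
from h import *
np.set_printoptions(precision=4,suppress=True,linewidth=200)
w=Cam("wrist");c=Cam("scene");o=env.get_obs();print(o["tool_pos"],o["qpos"])
print(tri(w,(277,249.5),c,(276.3,208.8)))
print(w.R, w.c-o["tool_pos"])
E
```

```text
[0.5292 0.0913 0.1731] [-0.0404  0.0016  1.8633 -0.      1.2792  1.488 ]
(array([0.5405, 0.0918, 0.2162]), array([-0.9,  0.6, -0.1,  0. ]))
[[ 0.042  -0.9991  0.0011]
 [-0.957  -0.0399  0.2874]
 [-0.2871 -0.0132 -0.9578]] [0.0736 0.003  0.1809]
```

Both views put the shut fingertips 43 mm behind the reported TCP (x,y correct), which explains the miss. I'll use that offset: same column, deeper.

```bash
python3 -m inch '[{"travel":[0,0,0],"rotation":[0,0,0],"jaw":0.7},{"travel":[0,0,0],"rotation":[0,0,0],"jaw":0.7},{"travel":[0,0,0],"rotation":[0,0,0],"jaw":0.7},{"travel":[0,0,0],"rotation":[0,0,0],"jaw":0.7},{"travel":[0,0,3],"rotation":[0,0,0],"jaw":0.7},{"travel":[0,0,6],"rotation":[0,0,0],"jaw":0.7},{"travel":[0,0,8],"rotation":[0,0,0],"jaw":0.7},{"travel":[0,0,9.2],"rotation":[0,0,0],"jaw":0.7},{"travel":[0,0,9.2],"rotation":[0,0,0],"jaw":0.7},{"travel":[0,0,9.2],"rotation":[0,0,0],"jaw":0},{"travel":[0,0,9.2],"rotation":[0,0,0],"jaw":0},{"travel":[0,0,9.2],"rotation":[0,0,0],"jaw":0},{"travel":[0,0,9.2],"rotation":[0,0,0],"jaw":0},{"travel":[0,0,9.2],"rotation":[0,0,0],"jaw":0},{"travel":[0,0,9.2],"rotation":[0,0,0],"jaw":0},{"travel":[0,0,9.2],"rotation":[0,0,0],"jaw":0},{"travel":[0,0,9.2],"rotation":[0,0,0],"jaw":0}]' 60
```

```text
t: 5.4
tool_pos: [0.5317, 0.0912, 0.0846]
tool_rot: [3.141, 0.067, 0.006]
wrist_force: [-0.8, 0.4, 6.9]
grip_width: 0.312
grip_force: 60.5
```

```bash
python3 -m inch '[{"travel":[0,0,-1.5],"rotation":[0,0,0],"jaw":0},{"travel":[0,0,-3.5],"rotation":[0,0,0],"jaw":0},{"travel":[0,0,-6],"rotation":[0,0,0],"jaw":0},{"travel":[0,-2.5,-6],"rotation":[0,0,0],"jaw":0},{"travel":[0,-5,-6],"rotation":[0,0,0],"jaw":0},{"travel":[0,-7.5,-6],"rotation":[0,0,0],"jaw":0},{"travel":[0,-10,-6],"rotation":[0,0,0],"jaw":0},{"travel":[0,-12.5,-6],"rotation":[0,0,0],"jaw":0},{"travel":[0,-13.5,-6],"rotation":[0,0,0],"jaw":0},{"travel":[0,-13.5,-6],"rotation":[0,0,0],"jaw":0},{"travel":[0,-13.5,-6],"rotation":[0,0,0],"jaw":0}]'; python3 - <<'E'
from h import *
a=Cam("wrist").im; b=Cam("scene").im[150:300,200:400]
cv2.imwrite("pics/w5.png",np.hstack([cv2.resize(a,(400,300)),cv2.resize(b,(400,300),interpolation=cv2.INTER_CUBIC)]))
E
```

```text
t: 6.32
tool_pos: [0.5244, 0.226, 0.1425]
tool_rot: [3.14, 0.068, 0.0]
wrist_force: [0.7, -0.1, -0.7]
grip_width: 0.31
grip_force: 59.7
```

View pics/w5.png

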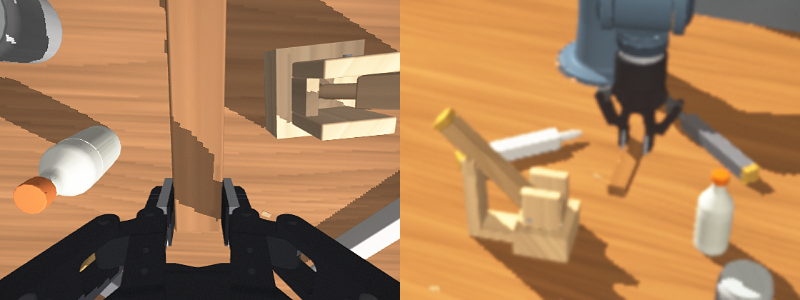

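Both views: offcut held level in the pads, clear of the stand; leg still leaning; glue well away (wrist (90,150)). Now lower it.

```bash
python3 -m inch '[{"travel":[0,0,3],"rotation":[0,0,0],"jaw":0},{"travel":[0,0,6],"rotation":[0,0,0],"jaw":0},{"travel":[0,0,9],"rotation":[0,0,0],"jaw":0},{"travel":[0,0,12],"rotation":[0,0,0],"jaw":0},{"travel":[0,0,14.5],"rotation":[0,0,0],"jaw":0},{"travel":[0,0,16],"rotation":[0,0,0],"jaw":0},{"travel":[0,0,16.6],"rotation":[0,0,0],"jaw":0},{"travel":[0,0,17.1],"rotation":[0,0,0],"jaw":0},{"travel":[0,0,17.1],"rotation":[0,0,0],"jaw":0},{"travel":[0,0,17.1],"rotation":[0,0,0],"jaw":0}]'; python3 -m inch '[{"travel":[0,0,0.2],"rotation":[0,0,0],"jaw":0},{"travel":[0,0,0.2],"rotation":[0,0,0],"jaw":0},{"travel":[0,0,0.2],"rotation":[0,0,0],"jaw":0}]';python3 -m inch '[{"travel":[0,0,0.2],"rotation":[0,0,0],"jaw":0},{"travel":[0,0,0.2],"rotation":[0,0,0],"jaw":0},{"travel":[0,0,0.2],"rotation":[0,0,0],"jaw":0}]'
```

```text
t: 7.25
tool_pos: [0.5255, 0.226, -0.0274]
tool_rot: [-3.141, -0.066, -0.003]
wrist_force: [1.1, 0.3, -1.3]
grip_width: 0.311
grip_force: 59.7
t: 7.5
tool_pos: [0.525, 0.2263, -0.0297]
tool_rot: [-3.141, -0.067, -0.002]
wrist_force: [0.4, -0.4, -0.9]
grip_width: 0.315
grip_force: 59.7
t: 7.75
tool_pos: [0.5244, 0.2262, -0.0325]
tool_rot: [3.141, 0.067, -0.0]
wrist_force: [0.5, -0.0, -0.0]
grip_width: 0.311
grip_force: 59.7
```

```bash
python3 -m inch '[{"travel":[0,0,0.15],"rotation":[0,0,0],"jaw":0},{"travel":[0,0,0.15],"rotation":[0,0,0],"jaw":0},{"travel":[0,0,0.15],"rotation":[0,0,0],"jaw":0}]' | grep -E "pos|force";python3 -m inch '[{"travel":[0,0,0.15],"rotation":[0,0,0],"jaw":0},{"travel":[0,0,0.15],"rotation":[0,0,0],"jaw":0},{"travel":[0,0,0.15],"rotation":[0,0,0],"jaw":0}]'| grep -E "pos|force"
```

```text
tool_pos: [0.5243, 0.2262, -0.0342]
wrist_force: [-0.1, -0.4, -1.0]
grip_force: 59.7
tool_pos: [0.5248, 0.2262, -0.0353]
wrist_force: [-0.3, 0.2, 1.5]
grip_force: 60.0
```

```bash
python3 -m inch '[{"travel":[0,0,0.1],"rotation":[0,0,0],"jaw":0},{"travel":[0,0,0.1],"rotation":[0,0,0],"jaw":0},{"travel":[0,0,0.1],"rotation":[0,0,0],"jaw":0}]' | grep -E "pos|force"
```

```text
tool_pos: [0.5248, 0.2263, -0.0353]
wrist_force: [-4.7, -1.8, 10.1]
grip_force: 61.0
```

```bash
python3 -m inch '[{"travel":[0,0,0],"rotation":[0,0,0],"jaw":0.3},{"travel":[0,0,0],"rotation":[0,0,0],"jaw":0.45},{"travel":[0,0,0],"rotation":[0,0,0],"jaw":0.6},{"travel":[0,0,0],"rotation":[0,0,0],"jaw":0.7},{"travel":[0,0,0],"rotation":[0,0,0],"jaw":0.7},{"travel":[0,0,0],"rotation":[0,0,0],"jaw":0.7},{"travel":[0,0,-1],"rotation":[0,0,0],"jaw":0.7},{"travel":[0,0,-4],"rotation":[0,0,0],"jaw":0.7},{"travel":[0,0,-8],"rotation":[0,0,0],"jaw":0.7},{"travel":[0,0,-12],"rotation":[0,0,0],"jaw":0.7},{"travel":[0,0,-16],"rotation":[0,0,0],"jaw":0.7},{"travel":[0,0,-20],"rotation":[0,0,0],"jaw":0.7},{"travel":[0,0,-24],"rotation":[0,0,0],"jaw":0.7},{"travel":[0,0,-28],"rotation":[0,0,0],"jaw":0.7},{"travel":[0,0,-32],"rotation":[0,0,0],"jaw":0.7},{"travel":[0,0,-36],"rotation":[0,0,0],"jaw":0.7},{"travel":[0,0,-36],"rotation":[0,0,0],"jaw":0.7},{"travel":[0,0,-36],"rotation":[0,0,0],"jaw":0.7}]'
cat >> h.py <<'E'
yaw=np.radians(8.5); U=np.array([np.sin(yaw),-np.cos(yaw),0]); SX=np.array([np.cos(yaw),np.sin(yaw),0]); H=np.array([.5806,.0963,.05])
def legtool(t): # tool z = -leg z for tilt t (deg), tool y = stand x
    t=np.radians(t); lz=np.sin(t)*U+np.cos(t)*np.array([0,0,1]); z=-lz; return Ro.from_matrix(np.c_[np.cross(SX,z),SX,z]),lz
E
python3 - <<'E'
from h import *
R,lz=legtool(44); E=np.array([.6046,-.0655,.2164])
# check offcut on the bench
c=Cam("top"); 
go([.62,-.13,.36],R)
E
```

```text
t: 10.0
tool_pos: [0.5256, 0.2265, 0.3279]
tool_rot: [-3.139, -0.067, -0.011]
wrist_force: [-0.3, 0.3, -0.4]
grip_width: 0.701
grip_force: 0.0
t 10.05 tcp [0.5245 0.2262 0.3248] travel cm [ 8.03 35.99 -3.51] rot deg [ 36.8  32.9 -90.8]
```

```bash
python3 -m inch '[{"travel":[8,36,-3.5],"rotation":[36.8,32.9,-90.8],"jaw":0.7},{"travel":[8,36,-3.5],"rotation":[36.8,32.9,-90.8],"jaw":0.7},{"travel":[8,36,-3.5],"rotation":[36.8,32.9,-90.8],"jaw":0.7},{"travel":[8,36,-3.5],"rotation":[36.8,32.9,-90.8],"jaw":0.7},{"travel":[8,36,-3.5],"rotation":[36.8,32.9,-90.8],"jaw":0.7},{"travel":[8,36,-3.5],"rotation":[36.8,32.9,-90.8],"jaw":0.7},{"travel":[8,36,-3.5],"rotation":[36.8,32.9,-90.8],"jaw":0.7},{"travel":[8,36,-3.5],"rotation":[36.8,32.9,-90.8],"jaw":0.7},{"travel":[8,36,-3.5],"rotation":[36.8,32.9,-90.8],"jaw":0.7},{"travel":[8,36,-3.5],"rotation":[36.8,32.9,-90.8],"jaw":0.7},{"travel":[8,36,-3.5],"rotation":[36.8,32.9,-90.8],"jaw":0.7},{"travel":[8,36,-3.5],"rotation":[36.8,32.9,-90.8],"jaw":0.7},{"travel":[8,36,-3.5],"rotation":[36.8,32.9,-90.8],"jaw":0.7},{"travel":[8,36,-3.5],"rotation":[36.8,32.9,-90.8],"jaw":0.7},{"travel":[8,36,-3.5],"rotation":[36.8,32.9,-90.8],"jaw":0.7},{"travel":[8,36,-3.5],"rotation":[36.8,32.9,-90.8],"jaw":0.7},{"travel":[8,36,-3.5],"rotation":[36.8,32.9,-90.8],"jaw":0.7},{"travel":[8,36,-3.5],"rotation":[36.8,32.9,-90.8],"jaw":0.7},{"travel":[8,36,-3.5],"rotation":[36.8,32.9,-90.8],"jaw":0.7},{"travel":[8,36,-3.5],"rotation":[36.8,32.9,-90.8],"jaw":0.7}]'
cat > leg.py <<'E'
from h import *
np.set_printoptions(precision=4,suppress=True,linewidth=200)
def brass(c,guess,r=40,lo=(20,100,110),hi=(33,255,255)):
    g=c.px(guess)[0]; m=cv2.inRange(cv2.cvtColor(c.im,cv2.COLOR_BGR2HSV),lo,hi)
    n,l,st,ce=cv2.connectedComponentsWithStats(m)
    return g,[(ce[i].round(1),st[i].tolist()) for i in range(1,n) if st[i][4]>12 and np.hypot(*(ce[i]-g))<r]
E
python3 - <<'E'
from leg import *
R,lz=legtool(44); E=np.array([.6046,-.0655,.2164]); print(env.get_obs()["qpos"])
go([.62,-.13,.36],R); go(E+.017*lz,R)
for n in("wrist","top","scene"):
    c=Cam(n); print(n,brass(c,E,80 if n=="wrist" else 15)); cv2.imwrite(f"pics/{n}6.png",c.im)
E
```

```text
t: 11.72
tool_pos: [0.6194, -0.1298, 0.3586]
tool_rot: [-1.62, -1.878, -0.652]
wrist_force: [0.2, -0.6, 0.4]
grip_width: 0.694
grip_force: 0.0
[-0.6254  0.3795  1.2417  0.5883  2.0374 -0.6433]
t 11.72 tcp [ 0.6194 -0.1298  0.3586] travel cm [ 0.07  0.06 -0.12] rot deg [-0.1  0.  -0.1]
t 11.72 tcp [ 0.6194 -0.1298  0.3586] travel cm [-5.15 -0.48 13.1 ] rot deg [-0.1  0.  -0.1]
wrist (array([272.0434, 227.8225]), [(array([272.5, 226. ]), [259, 213, 29, 27, 758])])
top (array([333.1247, 145.0122]), [])
scene (array([221.5893, 209.1687]), [(array([220.9, 207.6]), [218, 204, 7, 8, 25])])
```

Wrist brass blob centre (272.5,226) versus predicted (272,227.8): the leg-end estimate holds to about 2 mm. Approach along the leg's axis and grip.

```bash
python3 -m inch '[{"travel":[-3,-0.3,4],"rotation":[0,0,0],"jaw":0.7},{"travel":[-5,-0.5,7],"rotation":[0,0,0],"jaw":0.7},{"travel":[-5,-0.5,10],"rotation":[0,0,0],"jaw":0.7},{"travel":[-5,-0.5,13],"rotation":[0,0,0],"jaw":0.7},{"travel":[-5,-0.5,16],"rotation":[0,0,0],"jaw":0.7},{"travel":[-5,-0.5,18],"rotation":[0,0,0],"jaw":0.7},{"travel":[-5,-0.5,20],"rotation":[0,0,0],"jaw":0.7},{"travel":[-5,-0.5,21.9],"rotation":[0,0,0],"jaw":0.7},{"travel":[-5,-0.5,21.9],"rotation":[0,0,0],"jaw":0.7},{"travel":[-5,-0.5,21.9],"rotation":[0,0,0],"jaw":0.7}]'
python3 - <<'E'
from leg import *
R,lz=legtool(44); E=np.array([.6046,-.0655,.2164])+.002*R.apply([1,0,0])
go(E-.071*lz,R)
E
```

```text
t: 12.7
tool_pos: [0.5966, -0.0155, 0.1662]
tool_rot: [-1.618, -1.878, -0.651]
wrist_force: [-0.7, -0.9, 0.4]
grip_width: 0.698
grip_force: 0.0
t 12.7 tcp [ 0.5966 -0.0155  0.1662] travel cm [ 0.05  0.05 -0.03] rot deg [-0.2 -0.  -0.1]
```

```bash
python3 -m inch '[{"travel":[0,0,0],"rotation":[0,0,0],"jaw":0.5},{"travel":[0,0,0],"rotation":[0,0,0],"jaw":0.4},{"travel":[0,0,0],"rotation":[0,0,0],"jaw":0.3},{"travel":[0,0,0],"rotation":[0,0,0],"jaw":0},{"travel":[0,0,0],"rotation":[0,0,0],"jaw":0},{"travel":[0,0,0],"rotation":[0,0,0],"jaw":0},{"travel":[0,0,0],"rotation":[0,0,0],"jaw":0},{"travel":[0,0,0],"rotation":[0,0,0],"jaw":0},{"travel":[0,0,0],"rotation":[0,0,0],"jaw":0}]' 30
python3 - <<'E'
from leg import *
o=env.get_obs();print(o["ft_torque"])
R,lz=legtool(44);L=Ro.from_rotvec(o["tool_rot"])
E=np.array([.6046,-.0655,.2164])+.002*R.apply([1,0,0])
# rigid: leg end relative to tool; candidate tip positions
for t in(43,44,45):
    l=legtool(t)[1]; T=E-.249*l; d=T-H; print(t,"tip rel hole along u",d@U,"cross",d@SX,"z",d[2], "upright end xyz", T+[0,0,.249])
E
```

```text
t: 13.45
tool_pos: [0.5977, -0.0168, 0.1671]
tool_rot: [-1.621, -1.88, -0.653]
wrist_force: [0.3, -5.5, 5.0]
grip_width: 0.346
grip_force: 36.4
[-0.3556 -0.0161  0.0723]
43 tip rel hole along u -0.007686078697170615 cross -0.000179182000084982 z -0.014317754962255444 upright end xyz [0.5793 0.1039 0.2847]
44 tip rel hole along u -0.010838421285898818 cross -0.00017918200008494088 z -0.011326293543406155 upright end xyz [0.5788 0.107  0.2877]
45 tip rel hole along u -0.013938075557058824 cross -0.00017918200008498164 z -0.008280271774532347 upright end xyz [0.5784 0.1101 0.2907]
```

```bash
cat >> leg.py <<'E'
def rows(seq,eps=1.2,p0=None,R0=None):
    o=env.get_obs(); R0=R0 or Ro.from_rotvec(o["tool_rot"]); p0=o["tool_pos"] if p0 is None else p0
    for t,a,z in seq:
        l=legtool(t)[1]; R=legtool(t+eps)[0]; P=H+a*U+np.array([0,0,z])+.178*l
        print(t,(R0.inv().apply(P-p0)*100).round(2),np.degrees((R0.inv()*R).as_rotvec()).round(1))
E
python3 - <<'E'
from leg import *
rows([(42.8,-.007,-.0137),(42.8,-.004,-.011),(42.8,-.001,-.008),(38,0,-.006),(33,0,-.006),(28,0,-.006),(23,0,-.006),(18,0,-.006),(13,0,-.006),(9,0,-.006),(6,0,-.006)])
E
```

```text
42.8 [ 0.02 -0.02  0.05] [-0.   0.1 -0. ]
42.8 [-0.01 -0.02 -0.35] [-0.   0.1 -0. ]
42.8 [-0.02 -0.02 -0.78] [-0.   0.1 -0. ]
38 [ 1.54 -0.02 -0.9 ] [-0.  -4.7 -0. ]
33 [ 3.07 -0.02 -0.67] [-0.  -9.7 -0. ]
28 [ 4.58 -0.02 -0.31] [ -0.  -14.7  -0. ]
23 [ 6.06 -0.02  0.18] [ -0.  -19.7  -0. ]
18 [ 7.48 -0.02  0.8 ] [ -0.  -24.7  -0. ]
13 [ 8.85 -0.02  1.54] [ -0.  -29.7  -0. ]
9 [ 9.89 -0.02  2.21] [ -0.  -33.7  -0. ]
6 [10.64 -0.02  2.77] [ -0.  -36.7  -0. ]
```

```bash
python3 -m inch '[{"travel":[0,0,-0.4],"rotation":[0,0,0],"jaw":0},{"travel":[0,0,-0.8],"rotation":[0,0,0],"jaw":0},{"travel":[0,0,-0.8],"rotation":[0,0,0],"jaw":0},{"travel":[0.8,0,-0.9],"rotation":[0,-2.4,0],"jaw":0},{"travel":[1.5,0,-0.9],"rotation":[0,-4.7,0],"jaw":0},{"travel":[2.3,0,-0.8],"rotation":[0,-7.2,0],"jaw":0},{"travel":[3.1,0,-0.7],"rotation":[0,-9.7,0],"jaw":0},{"travel":[3.1,0,-0.7],"rotation":[0,-9.7,0],"jaw":0},{"travel":[3.1,0,-0.7],"rotation":[0,-9.7,0],"jaw":0}]' 45
python3 - <<'E'
from leg import *
rows([(33,0,-.006),(28,0,-.006),(23,0,-.006),(18,0,-.006),(13,0,-.006),(9,0,-.006),(6,0,-.006)])
s=Cam("scene"); E=H+[0,0,-.006]+.249*legtool(33)[1]; print(brass(s,E,15))
E
```

```text
t: 14.2
tool_pos: [0.5943, 0.0017, 0.1928]
tool_rot: [-1.72, -1.998, -0.529]
wrist_force: [0.4, 0.1, -1.8]
grip_width: 0.343
grip_force: 44.9
33 [-0.09  0.04 -0.12] [-0.1 -0.1  0. ]
28 [ 1.46  0.04 -0.01] [-0.1 -5.1  0. ]
23 [3.   0.04 0.22] [ -0.1 -10.1   0. ]
18 [4.5  0.04 0.59] [ -0.1 -15.1   0. ]
13 [5.97 0.04 1.1 ] [ -0.1 -20.1   0. ]
9 [7.11 0.04 1.59] [ -0.1 -24.1   0. ]
6 [7.95 0.05 2.01] [ -0.1 -27.1   0.1]
(array([229.0965, 200.6006]), [])
```

```bash
python3 -m inch '[{"travel":[0.7,0,0],"rotation":[0,-2.5,0],"jaw":0},{"travel":[1.5,0,0],"rotation":[0,-5,0],"jaw":0},{"travel":[2.3,0,0.1],"rotation":[0,-7.5,0],"jaw":0},{"travel":[3,0,0.2],"rotation":[0,-10,0],"jaw":0},{"travel":[3.8,0,0.4],"rotation":[0,-12.5,0],"jaw":0},{"travel":[4.5,0,0.6],"rotation":[0,-15,0],"jaw":0},{"travel":[5.2,0,0.8],"rotation":[0,-17.5,0],"jaw":0},{"travel":[6,0,1.1],"rotation":[0,-20,0],"jaw":0},{"travel":[6.6,0,1.3],"rotation":[0,-22,0],"jaw":0},{"travel":[7.1,0,1.6],"rotation":[0,-24,0],"jaw":0},{"travel":[8,0,2],"rotation":[0,-27,0],"jaw":0},{"travel":[8,0,2],"rotation":[0,-27,0],"jaw":0},{"travel":[8,0,2],"rotation":[0,-27,0],"jaw":0}]'
python3 - <<'E'
from leg import *
rows([(6,0,-.006),(3,0,-.006),(1,0,-.006),(0,0,-.006)])
print(env.get_obs()["ft_torque"])
w=Cam("wrist");s=Cam("scene");cv2.imwrite("pics/a.png",s.im)
b=s.im[130:280,210:350]; cv2.imwrite("pics/w7.png",np.hstack([cv2.resize(w.im,(400,300)),cv2.resize(b,(320,343),interpolation=cv2.INTER_CUBIC)[:300]]))
E
```

```text
t: 15.33
tool_pos: [0.5827, 0.0779, 0.2204]
tool_rot: [-1.983, -2.303, -0.123]
wrist_force: [0.5, -0.2, -1.2]
grip_width: 0.345
grip_force: 44.9
6 [ 0.    0.06 -0.06] [-0.2 -0.2  0. ]
3 [ 0.93  0.06 -0.01] [-0.2 -3.2  0. ]
1 [1.55 0.06 0.04] [-0.2 -5.2  0. ]
0 [1.86 0.06 0.08] [-0.2 -6.2  0. ]
[-0.1085  0.0072 -0.0321]
```

View pics/w7.png

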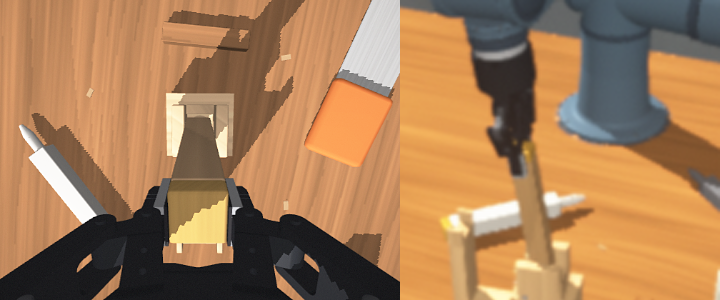

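Wrist: brass face held between pads at about (198,212), leg entering between the cheeks at (200,120), offcut flat on the bench at (205,37). Scene: leg nearly upright in the stand. Finish the tip and start down.

```bash
python3 -m inch '[{"travel":[0.5,0.05,0],"rotation":[-0.2,-1.6,0],"jaw":0},{"travel":[0.9,0.05,0],"rotation":[-0.2,-3.2,0],"jaw":0},{"travel":[1.2,0.05,0],"rotation":[-0.2,-4.2,0],"jaw":0},{"travel":[1.5,0.05,0],"rotation":[-0.2,-5.2,0],"jaw":0},{"travel":[1.8,0.05,0],"rotation":[-0.2,-6.2,0],"jaw":0},{"travel":[1.8,0.05,0],"rotation":[-0.2,-6.2,0],"jaw":0},{"travel":[1.8,0.05,0],"rotation":[-0.2,-6.2,0],"jaw":0}]'
python3 -m inch '[{"travel":[0,0,0.3],"rotation":[0,0,0],"jaw":0},{"travel":[0,0,0.6],"rotation":[0,0,0],"jaw":0},{"travel":[0,0,0.8],"rotation":[0,0,0],"jaw":0},{"travel":[0,0,0.8],"rotation":[0,0,0],"jaw":0},{"travel":[0,0,0.8],"rotation":[0,0,0],"jaw":0}]'
```

```text
t: 16.02
tool_pos: [0.5809, 0.0956, 0.2236]
tool_rot: [-2.041, -2.37, -0.021]
wrist_force: [0.0, -0.1, -1.9]
grip_width: 0.345
grip_force: 44.9
t: 16.43
tool_pos: [0.5808, 0.0954, 0.2154]
tool_rot: [-2.041, -2.369, -0.021]
wrist_force: [0.5, -0.2, -1.9]
grip_width: 0.347
grip_force: 44.9
```

```bash
python3 -m inch '[{"travel":[0,0,0.2],"rotation":[0,0,0],"jaw":0},{"travel":[0,0,0.4],"rotation":[0,0,0],"jaw":0},{"travel":[0,0,0.6],"rotation":[0,0,0],"jaw":0},{"travel":[0,0,0.8],"rotation":[0,0,0],"jaw":0},{"travel":[0,0,0.8],"rotation":[0,0,0],"jaw":0}]'|grep -E "pos|wrist"
python3 -m inch '[{"travel":[0,0,0.2],"rotation":[0,0,0],"jaw":0},{"travel":[0,0,0.4],"rotation":[0,0,0],"jaw":0},{"travel":[0,0,0.6],"rotation":[0,0,0],"jaw":0},{"travel":[0,0,0.6],"rotation":[0,0,0],"jaw":0},{"travel":[0,0,0.6],"rotation":[0,0,0],"jaw":0}]'|grep -E "pos|wrist"
```

```text
tool_pos: [0.5811, 0.0952, 0.2073]
wrist_force: [1.4, -2.0, -0.6]
tool_pos: [0.5808, 0.0957, 0.201]
wrist_force: [1.2, -2.3, -2.9]
```

```bash
python3 -m inch '[{"travel":[-0.05,-0.03,0.2],"rotation":[0,0,0],"jaw":0},{"travel":[-0.1,-0.03,0.4],"rotation":[0,0,0],"jaw":0},{"travel":[-0.1,-0.03,0.6],"rotation":[0,0,0],"jaw":0},{"travel":[-0.1,-0.03,0.6],"rotation":[0,0,0],"jaw":0},{"travel":[-0.1,-0.03,0.6],"rotation":[0,0,0],"jaw":0}]'|grep -E "pos|wrist"
python3 -m inch '[{"travel":[0,0,0.2],"rotation":[0,0,0],"jaw":0},{"travel":[0,0,0.4],"rotation":[0,0,0],"jaw":0},{"travel":[0,0,0.4],"rotation":[0,0,0],"jaw":0},{"travel":[0,0,0.4],"rotation":[0,0,0],"jaw":0}]'|grep -E "pos|wrist"
python3 -c "
from leg import *
print(env.get_obs()['ft_torque'])"
```

```text
tool_pos: [0.5807, 0.0951, 0.1953]
wrist_force: [1.5, -1.7, -1.7]
tool_pos: [0.5807, 0.0951, 0.1913]
wrist_force: [1.1, -1.7, -2.2]
[-0.4505 -0.5418 -0.014 ]
```

```bash
for i in 1 ; do python3 -m inch '[{"travel":[0,0,0.2],"rotation":[0,0,0],"jaw":0},{"travel":[0,0,0.2],"rotation":[0,0,0],"jaw":0},{"travel":[0,0,0.2],"rotation":[0,0,0],"jaw":0}]'|grep -E "pos|wrist"; done
python3 -m inch '[{"travel":[0,0,0.2],"rotation":[0,0,0],"jaw":0},{"travel":[0,0,0.2],"rotation":[0,0,0],"jaw":0},{"travel":[0,0,0.2],"rotation":[0,0,0],"jaw":0}]'|grep -E "pos|wrist"
python3 -m inch '[{"travel":[0,0,0.2],"rotation":[0,0,0],"jaw":0},{"travel":[0,0,0.2],"rotation":[0,0,0],"jaw":0},{"travel":[0,0,0.2],"rotation":[0,0,0],"jaw":0},{"travel":[0,0,0.2],"rotation":[0,0,0],"jaw":0}]'|grep -E "pos|wrist"
```

```text
tool_pos: [0.5807, 0.0952, 0.1895]
wrist_force: [1.7, -1.0, -2.1]
tool_pos: [0.5807, 0.0951, 0.1875]
wrist_force: [0.6, -1.7, -2.3]
tool_pos: [0.5811, 0.0952, 0.1866]
wrist_force: [-0.6, -1.2, 5.1]
```

Seat met at TCP z≈0.187, so home is about 0.177. Press on gently.

```bash
python3 -m inch '[{"travel":[0,0,0.1],"rotation":[0,0,0],"jaw":0},{"travel":[0,0,0.2],"rotation":[0,0,0],"jaw":0},{"travel":[0,0,0.2],"rotation":[0,0,0],"jaw":0},{"travel":[0,0,0.2],"rotation":[0,0,0],"jaw":0},{"travel":[0,0,0.2],"rotation":[0,0,0],"jaw":0},{"travel":[0,0,0.2],"rotation":[0,0,0],"jaw":0}]'|grep -E "pos|wrist"
python3 -m inch '[{"travel":[0,0,0.1],"rotation":[0,0,0],"jaw":0},{"travel":[0,0,0.2],"rotation":[0,0,0],"jaw":0},{"travel":[0,0,0.2],"rotation":[0,0,0],"jaw":0},{"travel":[0,0,0.2],"rotation":[0,0,0],"jaw":0},{"travel":[0,0,0.2],"rotation":[0,0,0],"jaw":0},{"travel":[0,0,0.2],"rotation":[0,0,0],"jaw":0}]'|grep -E "pos|wrist"
```

```text
tool_pos: [0.5811, 0.0952, 0.1849]
wrist_force: [-1.5, -1.4, 7.5]
tool_pos: [0.5811, 0.0952, 0.183]
wrist_force: [-0.8, -1.2, 6.0]
```

Yielding as described. Continue.

```bash
python3 -m inch '[{"travel":[0,0,0.1],"rotation":[0,0,0],"jaw":0},{"travel":[0,0,0.15],"rotation":[0,0,0],"jaw":0},{"travel":[0,0,0.2],"rotation":[0,0,0],"jaw":0},{"travel":[0,0,0.25],"rotation":[0,0,0],"jaw":0},{"travel":[0,0,0.3],"rotation":[0,0,0],"jaw":0},{"travel":[0,0,0.35],"rotation":[0,0,0],"jaw":0},{"travel":[0,0,0.4],"rotation":[0,0,0],"jaw":0},{"travel":[0,0,0.4],"rotation":[0,0,0],"jaw":0},{"travel":[0,0,0.4],"rotation":[0,0,0],"jaw":0},{"travel":[0,0,0.4],"rotation":[0,0,0],"jaw":0}]'|grep -E "pos|wrist|grip"
python3 -m inch '[{"travel":[0,0,0.05],"rotation":[0,0,0],"jaw":0},{"travel":[0,0,0.1],"rotation":[0,0,0],"jaw":0},{"travel":[0,0,0.15],"rotation":[0,0,0],"jaw":0},{"travel":[0,0,0.2],"rotation":[0,0,0],"jaw":0},{"travel":[0,0,0.2],"rotation":[0,0,0],"jaw":0},{"travel":[0,0,0.2],"rotation":[0,0,0],"jaw":0},{"travel":[0,0,0.2],"rotation":[0,0,0],"jaw":0}]'|grep -E "pos|wrist|grip"
```

```text
tool_pos: [0.5811, 0.0953, 0.179]
wrist_force: [-1.6, -1.5, 6.3]
grip_width: 0.346
grip_force: 46.6
tool_pos: [0.5812, 0.0953, 0.1773]
wrist_force: [-1.0, -2.1, 7.7]
grip_width: 0.345
grip_force: 46.8
```

```bash
python3 -m inch '[{"travel":[0,0,0.05],"rotation":[0,0,0],"jaw":0},{"travel":[0,0,0.1],"rotation":[0,0,0],"jaw":0},{"travel":[0,0,0.1],"rotation":[0,0,0],"jaw":0},{"travel":[0,0,0.1],"rotation":[0,0,0],"jaw":0},{"travel":[0,0,0.1],"rotation":[0,0,0],"jaw":0},{"travel":[0,0,0.1],"rotation":[0,0,0],"jaw":0}]'|grep -E "pos|wrist|grip"
python3 -m inch '[{"travel":[0,0,0.05],"rotation":[0,0,0],"jaw":0},{"travel":[0,0,0.1],"rotation":[0,0,0],"jaw":0},{"travel":[0,0,0.1],"rotation":[0,0,0],"jaw":0},{"travel":[0,0,0.1],"rotation":[0,0,0],"jaw":0},{"travel":[0,0,0.1],"rotation":[0,0,0],"jaw":0},{"travel":[0,0,0.1],"rotation":[0,0,0],"jaw":0}]'|grep -E "pos|wrist|grip"
```

```text
tool_pos: [0.5814, 0.0952, 0.1773]
wrist_force: [-2.8, -1.3, 10.9]
grip_width: 0.345
grip_force: 47.3
tool_pos: [0.5816, 0.0954, 0.1772]
wrist_force: [-4.2, -1.7, 16.2]
grip_width: 0.343
grip_force: 47.8
```

```bash
python3 -m inch '[{"travel":[0,0,0.1],"rotation":[0,0,0],"jaw":0},{"travel":[0,0,0.2],"rotation":[0,0,0],"jaw":0},{"travel":[0,0,0.2],"rotation":[0,0,0],"jaw":0},{"travel":[0,0,0.2],"rotation":[0,0,0],"jaw":0},{"travel":[0,0,0.2],"rotation":[0,0,0],"jaw":0},{"travel":[0,0,0.2],"rotation":[0,0,0],"jaw":0}]'|grep -E "pos|wrist|grip"
python3 -m inch '[{"travel":[0,0,-0.5],"rotation":[0,0,0],"jaw":0},{"travel":[0,0,-0.5],"rotation":[0,0,0],"jaw":0},{"travel":[0,0,-0.5],"rotation":[0,0,0],"jaw":0.3},{"travel":[0,0,-0.5],"rotation":[0,0,0],"jaw":0.36},{"travel":[0,0,-0.5],"rotation":[0,0,0],"jaw":0.45},{"travel":[0,0,-0.5],"rotation":[0,0,0],"jaw":0.7},{"travel":[0,0,-0.5],"rotation":[0,0,0],"jaw":0.7},{"travel":[0,0,-0.5],"rotation":[0,0,0],"jaw":0.7},{"travel":[0,0,-0.5],"rotation":[0,0,0],"jaw":0.7},{"travel":[0,0,-2],"rotation":[0,0,0],"jaw":0.7},{"travel":[0,0,-4],"rotation":[0,0,0],"jaw":0.7},{"travel":[0,0,-7],"rotation":[0,0,0],"jaw":0.7},{"travel":[0,0,-10],"rotation":[0,0,0],"jaw":0.7},{"travel":[0,0,-14],"rotation":[0,0,0],"jaw":0.7},{"travel":[0,0,-14],"rotation":[0,0,0],"jaw":0.7}]'
python3 - <<'E'
from leg import *
for n in("wrist","scene"):
    c=Cam(n); g=[c.px(H+[0,0,z])[0].round(1) for z in(.2,.21)]
    print(n,"pred home/unpressed",g,brass(c,H+[0,0,.2],25,lo=(18,80,60)))
w=Cam("wrist")
E
```

```text
tool_pos: [0.5821, 0.0955, 0.1771]
wrist_force: [-5.7, -2.1, 22.0]
grip_width: 0.345
grip_force: 48.8
t: 24.02
tool_pos: [0.5844, 0.0926, 0.3213]
tool_rot: [-2.049, -2.378, -0.036]
wrist_force: [1.3, 0.4, 1.4]
grip_width: 0.698
grip_force: 0.0
wrist pred home/unpressed [array([270.9, 196.1]), array([270.9, 199.5])] (array([270.9419, 196.052 ]), [(array([271.9, 195.1]), [252, 175, 41, 41, 1580])])
scene pred home/unpressed [array([272.3, 207.1]), array([272.2, 204.3])] (array([272.2791, 207.0692]), [(array([270.7, 208.6]), [265, 204, 12, 11, 103])])
```

Leg end is within about 1–2 px of the home, upright position in both views; stop at 0.177 held under 22 N. Hand in.

```bash
python3 -c "
from plant import env
print(env.sign_off())"
```

```text
the job is handed in; nothing more can be done
None
```

I handed the job in at about 24 s: the offcut lies flat on the bench, and the leg stands upright in the stand, pressed home with its shoulder down on the block. The hand-in returned no verdict, so this rests on the camera checks and the press, which stopped firm at about 22 N; nothing came near the glue bottle, tin or ear muffs.

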